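# Slide a microplate through the gate of a plate reader and latch it in

## Task

Load the black microplate into the plate reader: push it gently along the desk with the fingertips, narrow end first, through the gap between the two round steel posts and on between the rails until it is fully home against the stop inside. Then push the upright pin of the steel swing latch round with a fingertip until the latch lies fully across the mouth behind the plate. Only push: do not grip the plate or lift it off the desk, and leave the other things on the desk where they are.

Things in the scene. Friction and masses are not known exactly. Their poses are not given: they have to be found in the camera images.
- plate: Black 96-well microplate loose on the desk: rigid slab 127.8 mm long (its x), 85.5 mm wide (y), 14.4 mm high, 60 to 120 g, upright sides. Origin: centre of underside. It starts 163 to 185 mm in front of home (along the reader's x, centre to centre), up to 30 mm to the side, up to 0.22 rad askew. Its two ends are alike: either way round is right.
- reader: White benchtop plate reader with an open loading bay, fixed to the desk. Origin: on the desk where the plate's centre lies when fully home. Its x axis points into the bay (push direction), y to the left seen along it, z up. The plate slides on the desk all the way, its x along the reader's x. The end stop face is at reader x = 64 mm.
- gate (a point): Point on the desk midway between the two steel gate posts (18 mm diameter, 18 mm high, centres at reader x = -75 mm, y = +53.8 and -53.8 mm; gap 89.6 mm, so 2 mm on either side of the plate). Behind them two aluminium rails, 14 mm high, 89.6 mm apart, run inward from x = -66 mm. At home the plate's rear end lies 11 mm past this point.
- latch (a joint): Angle (rad) of the steel swing latch, turning level about the left (reader +y) gate post; it stays where left (about 0.6 N at the pin), hard stop at each end. At 0 the arm points along reader +y turned 0.17 rad toward -x, clear of the mouth. Growing values turn it counterclockwise from above, round in front of the gate, to 2.97: along -y, across the mouth behind the plate. Starts at 0 to 0.25.
- latch_pin (a point): Centre of the top of the latch's upright steel pin, 16 mm diameter, from 3 to 46 mm above the desk (above 26 mm it stands free of the arm). Push the pin sideways to swing the latch. With the latch shut the pin clears the rear end of a fully home plate by 3 mm.
- latch_pivot (a point): Point on the latch's vertical hinge axis, 26.5 mm above the desk, on the left gate post. The pin's centre line is 42 mm from this axis.
- housing_front (a point): Middle of the top front edge of the white housing, reader x = 4 mm, 60 mm above the desk. The housing, 162 mm wide (y), runs from there to x = 100 mm and hangs over the plate's far half, its lower face 24 mm above the desk; at home the rear 68 mm of the plate stay in the open.
- dish_low: Bystander: closed clear culture dish, 59 mm diameter, 16 mm high, lower of a pile of two, left of the reader. Origin: centre of its underside.
- dish_top: Bystander: the upper dish of the pile, alike.
- buffer_bottle: Bystander: glass bottle with a screw cap, 53 mm diameter, 104 mm high, left of the reader. Origin: centre of its underside.
- beaker: Bystander: small glass beaker, 45 mm diameter, 57 mm high, right of the reader. Origin: centre of its underside.
- marker: Bystander: felt marker lying on the desk left of the plate, 126 mm long (its y), 12 mm thick. Origin: centre of its underside.
- pipette: Bystander: micropipette lying on the desk right of the plate, 243 mm long (its y), 27 mm high. Origin: middle of its underside.
- ethanol_bottle: Bystander: glass bottle with a screw cap, 62 mm diameter, 150 mm high, at the right. Origin: centre of its underside.
There are look-alikes about, which are no part of the job. Several things have the shape of the plate; the one meant has the colours described above.

How it is judged (in metres and radians):
On the way, in this order (a step that is already met when the one before it is completed fails the run):
1. the plate is fully home in the bay while the latch is still open (x of plate in the frame of reader above -0.004 m and y of plate in the frame of reader between -0.004 and 0.004 m and angle between the x axis of plate and the x axis of reader, either way round below 0.06 rad and value of joint latch below 1.6 rad), for 0.2 s.
2. the latch is across the mouth behind the plate (value of joint latch above 2.83 rad), for 0.2 s.
At the end, for the whole second after the job is handed in: The plate lies flat and still on the desk in the bay, within 4 mm of fully home in the push direction and sideways and within 0.06 rad of square, and the latch is within 0.14 rad (6 mm at the pin) of its closed stop (x of plate in the frame of reader above -0.004 m and y of plate in the frame of reader between -0.004 and 0.004 m and angle between the x axis of plate and the x axis of reader, either way round below 0.06 rad and height (world z) of plate below 0.003 m and angle between plate's own z axis and vertical below 0.05 rad and linear speed of plate below 0.01 m/s and value of joint latch above 2.83 rad); the robot touches nothing.
It fails at once if the plate is lifted off the desk or tipped (height (world z) of plate above 0.006 m or angle between plate's own z axis and vertical above 0.12 rad).
It fails at once if a bystander is moved by more than 25 mm (distance of any of dish_low, dish_top, buffer_bottle, beaker, marker, pipette, ethanol_bottle from where it was at the start of the episode above 0.025 m).
It fails at once if the plate is rammed or squeezed (more than 40 N) (contact force between the fingers and plate above 40 N).
It also fails if it takes over 70 s, if anything falls off the work surface, if the arm or the gripper's body presses on something with over 40 N, if the wrist force passes 120 N, or if a joint passes its speed limit or range.

## Robot

A 6-joint arm with a two-finger parallel gripper is mounted at the origin on a cart in front of the work surface, level with it; the furniture and walls round the work are solid. World frame = base frame: x ahead of the robot, y to its left, z up, the work surface at z = 0. Lengths are in m, angles in degrees, forces in N, time in s.
With the tool pointing down it reaches from about 0.4 to 0.825 m from the base axis. Payload 7 kg.
Tool frame: the origin (TCP) lies midway between the tips of the shut fingers; the grasp point (between the pads) lies 19 mm behind it; z points along the fingers, y is the line along which they close (so a half turn about z gives the same grasp; the last joint's range is limited). The gripper opens to 88 mm and grips with 3 to 60 N. Pads are 19 mm wide; open, the fingers measure 130 mm over their backs; the gripper's body (78 mm by 193 mm) begins 47 mm behind the grasp point.
Start: joints at [-56.144, 20.546, 0.682, 0, -70.136, -16.507], TCP at [0.201, -0.644, 0.227] pointing down, gripper open.
Joint ranges: [-176.03, 176.03], [-82.01, 121.73], [-58.28, 71.71], [-173.87, 95.51], [-174.79, -0.11], [-173.66, 173.66]. Speed limits (degrees/s): [136.94, 136.94, 172.46, 180, 180, 180].

## Interface

Orientations are given as [roll, pitch, yaw] about the fixed x, y, z axes, in that order (R = Rz(yaw) Ry(pitch) Rx(roll)).
In Python, from plant import ctrl gives the robot as it stands.
- The arm moves only by the tool step_arm, never from a script. Its argument "rows" is a list of rows, each a list of 3 entries, a list of its own where there are three numbers: the closure, from 0 (fully open) to 1 (shut), then the shift along the world's x, y, z in mm, then the turn, a rotation vector about the world's x, y, z in rad. A call has exactly 5 rows; each row is the pose to reach, as a shift and turn from the pose commanded when the call began; what a row does not reach only later rows make up. A row lasts 1/12 s, in which the tool goes at most 41.7 mm and 7.16 degrees, less where a joint would pass 70% of its speed; a pose out of reach is approached as far as the arm can. A call with a gripper value outside its range is refused whole. The fingers move at their own pace and stop on an object; the grip force is fixed at half the most. Time passes only in rows, so rows that repeat a pose let the fingers close, or fill a call up. It gives the time, the measured TCP pose, the force, the opening and the grip force at its end, in the units of the state.
- ctrl.get_obs(): the state, without advancing time (a new reading comes with each control period).
- ctrl.snapshot(name): name is "scene" or "top"; returns the picture (400x640x3 uint8, red, green, blue); there is no depth.
- ctrl.camera_model(name): a dict with "intrinsics" (3x3 intrinsics, pixels), "distortion" ([k1, k2, p1, p2, k3] as OpenCV has them; the pictures are not rectified), "R" (3x3) and "t" (3): a world point X has camera coordinates R X + t. Camera axes: x right, y down, z forward; pixel columns grow to the right and rows downward; lengths in m; the calibration is good to about 2 mm. A picture is of the moment at which its call begins. camera_model takes no time and is no camera call.
- ctrl.close_job(): hands the job in; it is judged then, once.
The state is a dict: "clock": time; "joint_pos": joint angles; "qvel": joint speeds; "tau": joint torques, N m; "tool_pos": TCP position; "orientation": TCP orientation; "force": force on the tool from outside, world axes, zero at the start; "moment": the same for the moment, N m; "opening": finger opening in m; "gripper_force": force on a finger pad.
Only numpy, scipy, OpenCV 4.12 (cv2) and the standard library are available. Lean on these libraries where they do the work, as an engineer would, in place of code of your own. Each camera call takes 0.05 s, during which the arm holds its last target. There are 200 camera calls.

## Working session

There is one attempt and no reset: what is moved stays moved. The work goes in short steps, Python scripts to look and compute and a tool call to move; the robot and the scene stay as the last step left them, time stands still between calls to the robot, and variables do not carry over. Pictures are saved under pics/ and viewed, at most 10 in all, crops included, and the job is handed in when it is done.

Besides the shell and the picture viewer there is one more tool, called after ">>>" by a JSON object that holds its "name" and its "arguments". step_arm: Moves the arm, as the interface text tells. Its arguments: {"type":"object","properties":{"rows":{"type":"array"}},"required":["rows"]}

```bash
mkdir -p pics; python3 - <<'E'
from plant import ctrl
import cv2
for n in("scene","top"):
    cv2.imwrite(f"pics/{n}0.png",ctrl.snapshot(n)[:,:,::-1])
    m=ctrl.camera_model(n);print(n,m)
o=ctrl.get_obs();print(o)
E
```

```text
scene {'intrinsics': array([[508.57504971,   0.        , 318.52368983],
       [  0.        , 508.57504971, 192.03754974],
       [  0.        ,   0.        ,   1.        ]]), 'distortion': array([-0.0121121,  0.       ,  0.       ,  0.       ,  0.       ]), 'R': array([[-0.47032942, -0.88248675, -0.00271676],
       [-0.58222038,  0.31261022, -0.75052933],
       [ 0.66318148, -0.35141428, -0.66083155]]), 't': array([0.21272512, 0.38974551, 1.0065045 ])}
top {'intrinsics': array([[513.72334326,   0.        , 333.55880402],
       [  0.        , 513.72334326, 197.28474252],
       [  0.        ,   0.        ,   1.        ]]), 'distortion': array([0.00034621, 0.        , 0.        , 0.        , 0.        ]), 'R': array([[-0.01886722, -0.99979741, -0.00701134],
       [-0.99789938,  0.01926516, -0.06185215],
       [ 0.0619747 ,  0.00582964, -0.9980607 ]]), 't': array([-0.04101821,  0.52127762,  1.37989018])}
{'clock': 0.1, 'joint_pos': array([-5.61452503e+01,  2.05871176e+01,  6.37447588e-01, -2.04026150e-02,
       -7.01376167e+01, -1.65060641e+01]), 'qvel': array([ 0.04210843, -0.03730845,  0.13520536,  0.05597451, -0.0490493 ,
       -0.01403849]), 'tau': array([-3.51215691e-03, -5.84161448e+01,  2.93750560e+01,  7.01547593e+00,
        1.01445973e-02, -4.00712236e-05]), 'tool_pos': array([ 0.20110674, -0.64385171,  0.22569845]), 'orientation': array([ 1.79910860e+02, -6.41198466e-03, -1.62658256e+02]), 'force': array([-0.23527223,  0.09720461,  0.01338389]), 'moment': array([-0.01921946, -0.0187596 , -0.03814174]), 'gripper_force': 0.0, 'opening': 0.08793353688325531}
```

View pics/scene0.png

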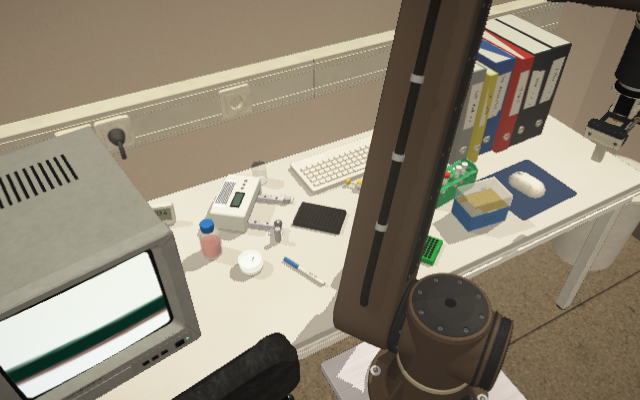

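View pics/top0.png

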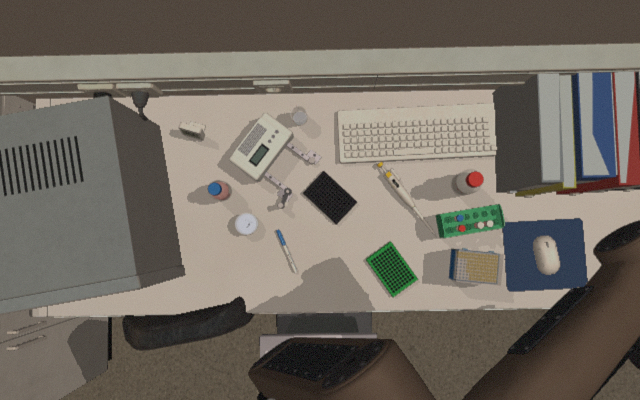

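The top view shows the black plate at about (330,197), the white reader at (262,147), the gate posts near (311,157) and (285,193), and the latch pin near (283,203). Next I'll enlarge that region and measure.

```bash
cat > h.py <<'E'
import numpy as np, cv2
from plant import ctrl
def ray(n,uv,z):
    m=ctrl.camera_model(n);K=m["intrinsics"];R=m["R"];t=m["t"]
    p=cv2.undistortPoints(np.array(uv,float).reshape(-1,1,2),K,m["distortion"])[:,0]
    d=np.c_[p,np.ones(len(p))]@R; c=-R.T@t
    return c+d*((z-c[2])/d[:,2])[:,None]
def proj(n,X):
    m=ctrl.camera_model(n)
    return cv2.projectPoints(np.array(X,float).reshape(-1,3),cv2.Rodrigues(m["R"])[0],m["t"],m["intrinsics"],m["distortion"])[0][:,0]
def plate(im,lo=(285,160),hi=(375,235)):
    g=im.max(2).astype(np.uint8); M=np.zeros_like(g)
    M[lo[1]:hi[1],lo[0]:hi[0]]=(g[lo[1]:hi[1],lo[0]:hi[0]]<70)
    M=cv2.morphologyEx(M,cv2.MORPH_CLOSE,np.ones((3,3)));M=cv2.morphologyEx(M,cv2.MORPH_OPEN,np.ones((5,5)))
    c=max(cv2.findContours(M,cv2.RETR_EXTERNAL,cv2.CHAIN_APPROX_NONE)[0],key=cv2.contourArea)
    P=ray("top",c[:,0],0.0144)[:,:2]
    r=cv2.minAreaRect((P*1000).astype(np.float32))
    return r,c
E
python3 - <<'E'
from h import *
im=cv2.imread("pics/top0.png")
r,c=plate(im);print(r)
# white housing
g=im.min(2);hs=cv2.cvtColor(im,cv2.COLOR_BGR2HSV)
print(im[140,240],im[160,220],im[200,260],im[150,245])
cv2.imwrite("pics/crop.png",cv2.resize(im[100:220,220:370],None,fx=5,fy=5,interpolation=cv2.INTER_CUBIC))
E
```

```text
((520.965087890625, -39.840370178222656), (124.60786437988281, 82.60983276367188), 45.90692901611328)
[117 126 137] [124 136 144] [157 171 184] [126 134 137]
```

View pics/crop.png

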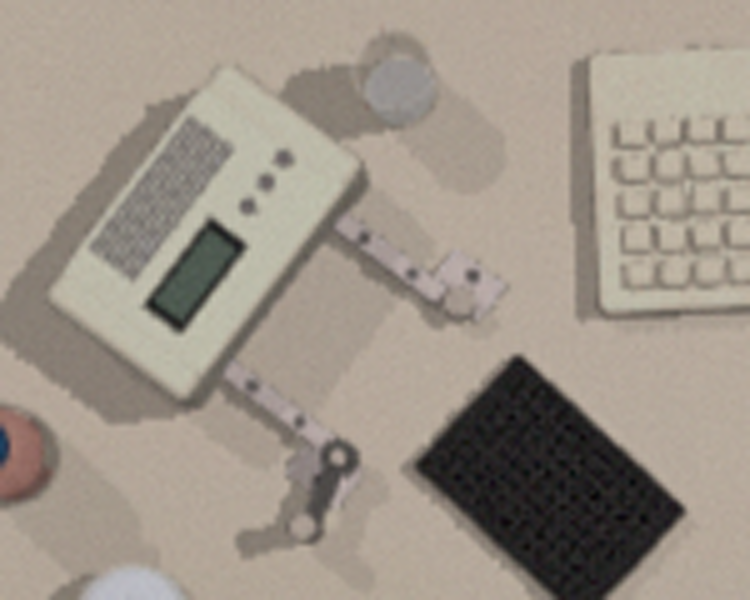

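The crop shows the housing top with corners near (228,65), (365,165), (190,403) and (48,297), the right post at (460,300), the latch pivot at (338,458), and the pin top at (305,525).

```bash
python3 - <<'E'
from h import *
im=cv2.imread("pics/top0.png");f=cv2.GaussianBlur(im,(3,3),0).astype(int)
def px(x,y): return (220+(x+.5)/5-.5,100+(y+.5)/5-.5)
sub=np.zeros(im.shape[:2],np.uint8)
M=((f[:,:,2]-f[:,:,1]<7)&(f[:,:,1]>100)).astype(np.uint8)
sub[105:185,225:297]=M[105:185,225:297]
sub=cv2.morphologyEx(sub,cv2.MORPH_OPEN,np.ones((3,3)))
c=max(cv2.findContours(sub,cv2.RETR_EXTERNAL,cv2.CHAIN_APPROX_NONE)[0],key=cv2.contourArea)
r=cv2.minAreaRect((ray("top",c[:,0],.06)[:,:2]*1000).astype(np.float32));print("housing",r,cv2.boxPoints(r))
piv=ray("top",[px(338,458)],.0265)[0];pin=ray("top",[px(305,525)],.046)[0];rp=ray("top",[px(460,300)],.018)[0]
print("piv",piv,"pin",pin,np.linalg.norm((piv-pin)[:2]),"rpost",rp,np.linalg.norm((piv-rp)[:2]))
d=(piv-rp)[:2];print("reader y-dir angle",np.degrees(np.arctan2(d[1],d[0])))
g=(piv+rp)[:2]/2
for nm,ang in(("posts",np.arctan2(d[1],d[0])-np.pi/2),("hous",None)):
    if ang is None:
        b=cv2.boxPoints(r); e=max([(np.linalg.norm(b[i]-b[i-1]),b[i]-b[i-1]) for i in range(4)],key=lambda q:q[0])[1]
        ang=np.arctan2(e[1],e[0])-np.pi/2; ang=(ang+np.pi/2)%np.pi-np.pi/2
    print(nm,np.degrees(ang))
    ux=np.array([np.cos(ang),np.sin(ang)]);uy=np.array([-ux[1],ux[0]])
    home=g+.075*ux; hc=np.array(r[0])/1000
    print("home from posts",home,"from housing",hc-.052*ux)
    p,_=plate(im);q=np.array(p[0])/1000-home;print("plate in reader",q@ux,q@uy)
    l=(pin-piv)[:2];print("latch",np.arctan2(l@uy,l@ux))
E
```

```text
housing ((658.2286376953125, 138.3455810546875), (102.00285339355469, 154.01239013671875), 52.44736862182617) [[566.09375 144.84647]
 [688.19385  50.97747]
 [750.3635  131.8447 ]
 [628.2634  225.71368]]
piv [0.53862355 0.07383508 0.0265    ] pin [0.50177442 0.08998724 0.046     ] 0.04023370054593527 rpost [0.62435635 0.00694737 0.018     ] 0.10873858439931372
reader y-dir angle 142.03906703952762
posts 52.03906703952762
home from posts [0.62762425 0.0995235 ] from housing [0.62624219 0.0973472 ]
plate in reader -0.17548732345322285 -0.0016327407994979337
latch 1.8202310187527528
hous 52.447388
home from posts [0.62720167 0.09985078] from housing [0.62653518 0.09712029]
plate in reader -0.17549640973891123 -0.0009165722044795488
latch 1.813104408728865
```

>>> {"name": "step_arm", "arguments": {"rows": [[0.66,[18,36,0],[0,0,0.1]],[0.66,[36,72,0],[0,0,0.2]],[0.66,[54,108,0],[0,0,0.3]],[0.66,[72,144,0],[0,0,0.4]],[0.66,[90,180,0],[0,0,0.5]]]}}

```text
clock: 0.52
tool_pos: [0.2914, -0.4625, 0.2261]
orientation: [180.0, 0.0, -133.8]
force: [1.5, -0.2, 0.9]
opening: 0.0603
gripper_force: 0.0
```

>>> {"name": "step_arm", "arguments": {"rows": [[0.66,[18,36,0],[0,0,0.1]],[0.66,[36,72,0],[0,0,0.11]],[0.66,[54,108,0],[0,0,0.11]],[0.66,[72,144,0],[0,0,0.11]],[0.66,[90,180,0],[0,0,0.11]]]}}

```text
clock: 0.93
tool_pos: [0.3814, -0.2824, 0.2265]
orientation: [-180.0, 0.0, -127.7]
force: [0.8, -1.0, -0.2]
opening: 0.0308
gripper_force: 0.0
```

>>> {"name": "step_arm", "arguments": {"rows": [[0.66,[18,36,0],[0,0,0]],[0.66,[36,72,0],[0,0,0]],[0.66,[54,108,-20],[0,0,0]],[0.66,[70,144,-40],[0,0,0]],[0.66,[83,173,-60],[0,0,0]]]}}

```text
clock: 1.35
tool_pos: [0.4645, -0.1105, 0.1675]
orientation: [-179.9, 0.1, -127.7]
force: [1.2, -1.5, -0.4]
opening: 0.0297
gripper_force: 0.0
```

```bash
python3 - <<'E'
from h import *
im=ctrl.snapshot("top")[:,:,::-1].copy();cv2.imwrite("pics/t1.png",cv2.resize(im[100:260,220:420],None,fx=4,fy=4,interpolation=cv2.INTER_CUBIC))
o=ctrl.get_obs();print(o["tool_pos"],o["orientation"],o["opening"],o["joint_pos"],o["clock"])
E
```

```text
[ 0.46465334 -0.10684795  0.16301397] [ 1.79839475e+02 -3.06401998e-02 -1.27640474e+02] 0.029488327755474525 [ 10.68453512   4.9461149  -28.68673497  -0.1193589  -56.49682739
 -48.25905529] 1.4
```

View pics/t1.png

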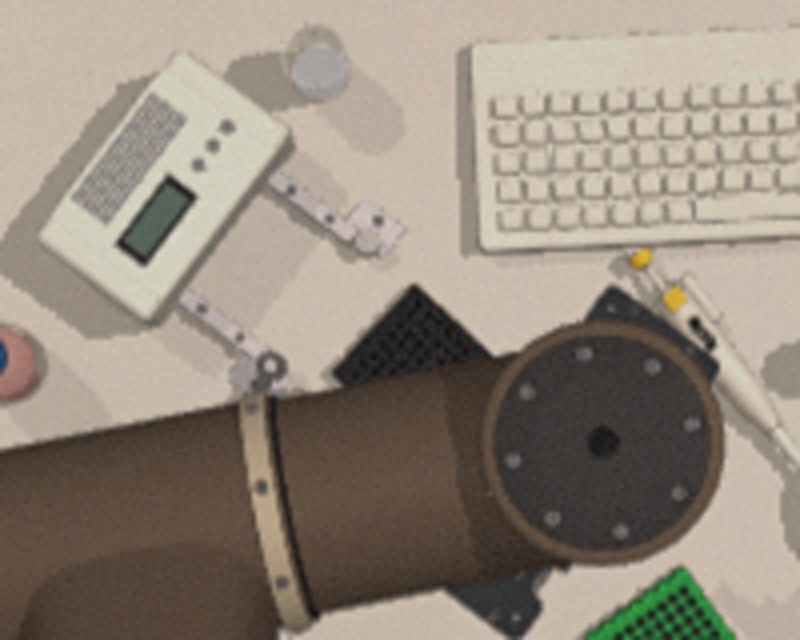

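The view shows the plate's front half clear of the arm, with its front corner at (412,285). The fingers are behind the plate, so I'm going down.

>>> {"name": "step_arm", "arguments": {"rows": [[0.66,[0,0,-40],[0,0,0]],[0.66,[0,0,-80],[0,0,0]],[0.66,[0,0,-120],[0,0,0]],[0.66,[0,0,-145],[0,0,0]],[0.66,[0,0,-158],[0,0,0]]]}}

```text
clock: 1.82
tool_pos: [0.461, -0.1128, 0.0059]
orientation: [179.8, -0.2, -127.7]
force: [1.1, 0.3, -0.1]
opening: 0.0298
gripper_force: 0.0
```

>>> {"name": "step_arm", "arguments": {"rows": [[0.66,[1,2,0],[0,0,0]],[0.66,[2,3,0],[0,0,0]],[0.66,[4,5,0],[0,0,0]],[0.66,[5,7,0],[0,0,0]],[0.66,[6,8,0],[0,0,0]]]}}

```text
clock: 2.23
tool_pos: [0.4709, -0.1041, 0.0107]
orientation: [-179.9, 0.1, -127.7]
force: [0.4, 0.5, -0.3]
opening: 0.0297
gripper_force: 0.0
```

>>> {"name": "step_arm", "arguments": {"rows": [[0.66,[2,2,0],[0,0,0]],[0.66,[4,5,0],[0,0,0]],[0.66,[6,7,0],[0,0,0]],[0.66,[7,9,0],[0,0,0]],[0.66,[9,11,0],[0,0,0]]]}}

```text
clock: 2.65
tool_pos: [0.4787, -0.0934, 0.0095]
orientation: [180.0, -0.0, -127.7]
force: [-0.9, -1.6, 1.2]
opening: 0.0299
gripper_force: 0.7
```

```bash
python3 - <<'E'
from h import *
im=ctrl.snapshot("top")[:,:,::-1].copy();cv2.imwrite("pics/t2.png",cv2.resize(im[130:230,260:360],None,fx=6,fy=6,interpolation=cv2.INTER_CUBIC))
o=ctrl.get_obs();print(o["tool_pos"],o["orientation"],o["force"])
E
```

```text
[ 0.47924433 -0.09314136  0.00953276] [-1.79984002e+02  9.90811729e-03 -1.27683262e+02] [-0.84145215 -0.2913916   1.37534436]
```

View pics/t2.png

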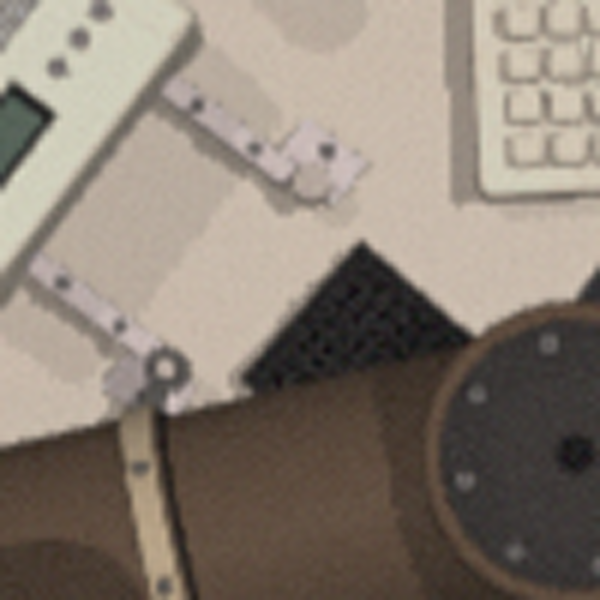

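The plate's front edge runs from (245,380) to (362,242). The rails' inner edges run about (155,95)-(290,190) and (40,253)-(150,345).

```bash
cat >> h.py <<'E'
A=np.radians(52.2);HOME=np.array([.6270,.0987]);UX=np.array([np.cos(A),np.sin(A)]);UY=np.array([-UX[1],UX[0]])
def rd(P): q=(np.atleast_2d(P)[:,:2]-HOME)*1000; return np.c_[q@UX,q@UY]
def look(im,xr=None):
    g=im.max(2);M=(g<75).astype(np.uint8);v,u=np.nonzero(M); 
    Z=np.zeros_like(M);Z[130:235,255:370]=M[130:235,255:370];Z=cv2.morphologyEx(Z,cv2.MORPH_CLOSE,np.ones((3,3)))
    v,u=np.nonzero(Z);q=rd(ray("top",np.c_[u,v],.0144));k=(q[:,0]>-230)&(np.abs(q[:,1])<62)&(q[:,0]<4);q=q[k]
    fr=[];rs=[]
    for y in np.arange(-36,25,3):
        s=q[abs(q[:,1]-y)<1.5]; 
        if len(s): fr.append((y,s[:,0].max()))
    fr=np.array(fr);f=np.polyfit(fr[:,1]*0+fr[:,0],fr[:,1],1);x0=np.median(fr[:,1])
    for x in np.arange(x0-45,x0-8,3):
        s=q[(abs(q[:,0]-x)<1.5)]
        if len(s): rs.append((x,s[:,1].min()))
    rs=np.array(rs);r=np.polyfit(rs[:,0],rs[:,1],1)
    return f,r,np.std(fr[:,1]-np.polyval(f,fr[:,0])),np.std(rs[:,1]-np.polyval(r,rs[:,0])),x0
E
python3 - <<'E'
from h import *
im=cv2.imread("pics/top0.png");
p,_=plate(im);print(p[0],p[2],rd(np.array([p[0]])/1000))
def px(x,y): return (260+(x+.5)/6-.5,130+(y+.5)/6-.5)
print("rails",rd(ray("top",[px(155,95),px(290,190),px(40,253),px(150,345)],.014)).round(1))
print("posts",rd(ray("top",[px(310,181)],.018)).round(1),rd(ray("top",[px(165,369)],.0265)).round(1))
print("corners",rd(ray("top",[px(362,242),px(245,380)],.0144)).round(1))
small=cv2.resize(cv2.imread("pics/t2.png"),(100,100),interpolation=cv2.INTER_AREA)
im[130:230,260:360]=small
print(look(im))
E
```

```text
(520.965087890625, -39.840370178222656) 45.90692901611328 [[-174.45791348   -1.12835281]]
rails [[  7.4 -42.9]
 [-68.3 -44.8]
 [  5.7  46.3]
 [-59.8  49.9]]
posts [[-73.6 -53.2]] [[-73.4  54.5]]
corners [[-108.9  -45.3]
 [-104.    36.8]]
(array([ 7.99344927e-02, -1.06657909e+02]), array([ -0.06217441, -49.94910402]), np.float64(1.0300531253246292), np.float64(0.8221328667895343), np.float64(-107.06048090092158))
```

>>> {"name": "step_arm", "arguments": {"rows": [[0.66,[1,2,0],[0,0,0]],[0.66,[3,4,0],[0,0,0]],[0.66,[5,6,0],[0,0,0]],[0.66,[6,8,0],[0,0,0]],[0.66,[7,9,0],[0,0,0]]]}}

```text
clock: 3.12
tool_pos: [0.4858, -0.0843, 0.0094]
orientation: [180.0, -0.0, -127.7]
force: [-0.2, -1.1, 1.3]
opening: 0.0297
gripper_force: 0.6
```

```bash
python3 - <<'E'
from h import *
im=ctrl.snapshot("top")[:,:,::-1].copy();cv2.imwrite("pics/t3.png",cv2.resize(im[130:230,260:360],None,fx=6,fy=6,interpolation=cv2.INTER_CUBIC))
o=ctrl.get_obs();print(o["tool_pos"],rd(o["tool_pos"]),o["force"]);print(look(im))
E
```

```text
[ 0.48600327 -0.08424731  0.00938666] [[-230.97462367   -0.72042062]] [0.6238589  0.18899683 0.54286203]
(array([ 2.84590096e-02, -9.68293963e+01]), array([ 1.12612317e-02, -3.46339402e+01]), np.float64(0.977538366211381), np.float64(0.7568594848502977), np.float64(-96.68079617227185))
```

View pics/t3.png

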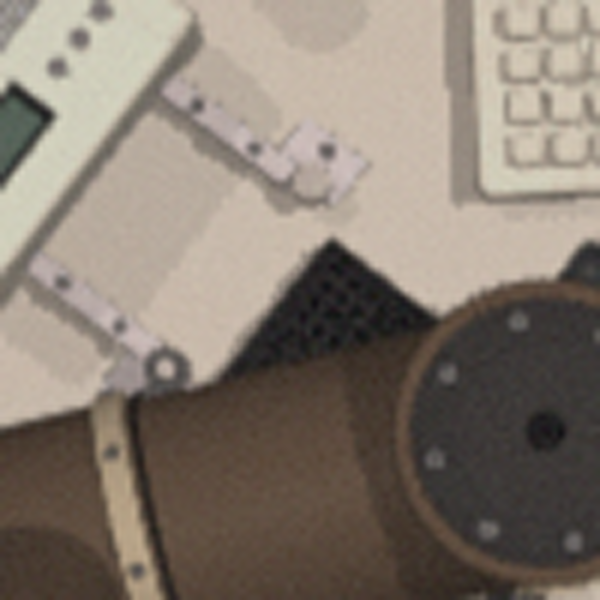

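The front-right corner is now at crop (333,238). The plate is almost square but about 4 mm left of the gate centre, so I'll push on with a rightward component.

>>> {"name": "step_arm", "arguments": {"rows": [[0.66,[2,1,0],[0,0,0]],[0.66,[4,2,0],[0,0,0]],[0.66,[6,3,0],[0,0,0]],[0.66,[8,4,0],[0,0,0]],[0.66,[8,4,0],[0,0,0]]]}}

```text
clock: 3.58
tool_pos: [0.4943, -0.0804, 0.0094]
orientation: [-180.0, 0.0, -127.7]
force: [-0.6, -0.5, -1.3]
opening: 0.0298
gripper_force: 0.0
```

```bash
python3 - <<'E'
from h import *
im=ctrl.snapshot("top")[:,:,::-1].copy();cv2.imwrite("pics/t4.png",cv2.resize(im[130:230,260:360],None,fx=6,fy=6,interpolation=cv2.INTER_CUBIC))
o=ctrl.get_obs();print(o["tool_pos"],rd(o["tool_pos"]),o["force"]);print(look(im))
E
```

```text
[ 0.49403973 -0.0804201   0.00939797] [[-223.02492933   -4.72474809]] [-0.04037294 -0.80682013  0.06265443]
(array([-1.68434470e-02, -8.87052027e+01]), array([ 5.16855262e-03, -3.59325532e+01]), np.float64(0.9303620555004484), np.float64(0.9627043231837553), np.float64(-88.44371480818022))
```

View pics/t4.png

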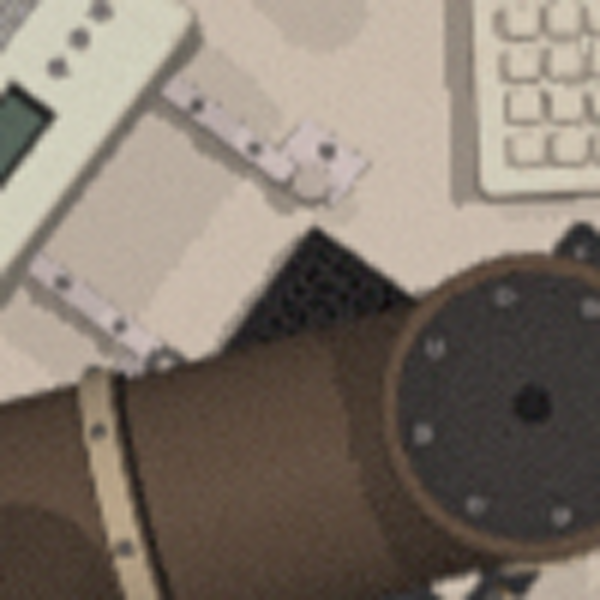

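The front-right corner is at (316,228). The plate is square but slipped along the fingers, so it is still about 4 mm left of centre. I'll nudge its left side with the shut fingers.

>>> {"name": "step_arm", "arguments": {"rows": [[0.66,[-5,-6,0],[0,0,0]],[0.66,[-6,-7,40],[0,0,0]],[1.0,[-10,30,45],[0,0,0]],[1.0,[-15,70,45],[0,0,0]],[1.0,[-21,108,45],[0,0,0]]]}}

```text
clock: 4.05
tool_pos: [0.4727, 0.028, 0.0553]
orientation: [-179.9, 0.1, -127.9]
force: [1.0, 0.4, -0.4]
opening: 0.0151
gripper_force: 0.0
```

>>> {"name": "step_arm", "arguments": {"rows": [[1.0,[0,0,0],[0,0,0]],[1.0,[0,0,-15],[0,0,0]],[1.0,[0,0,-30],[0,0,0]],[1.0,[0,0,-45],[0,0,0]],[1.0,[0,0,-45],[0,0,0]]]}}

```text
clock: 4.47
tool_pos: [0.4706, 0.0265, 0.0073]
orientation: [179.9, -0.2, -127.7]
force: [-0.9, -0.1, -0.6]
opening: 0.0005
gripper_force: 0.0
```

```bash
python3 - <<'E'
from h import *
im=ctrl.snapshot("top")[:,:,::-1].copy();cv2.imwrite("pics/t5.png",cv2.resize(im[130:230,260:360],None,fx=6,fy=6,interpolation=cv2.INTER_CUBIC))
o=ctrl.get_obs();print(o["tool_pos"],rd(o["tool_pos"]),o["force"],o["opening"]);print(look(im))
E
```

```text
[0.47133889 0.02663138 0.00845819] [[-152.35117441   78.82503605]] [ 0.53530341 -0.54305594 -0.15051618] 0.000366182870165575
(array([-6.60775857e-02, -8.94691926e+01]), array([ 5.16855262e-03, -3.59326379e+01]), np.float64(3.0360777204248435), np.float64(0.962704323183755), np.float64(-88.42733111523098))
```

View pics/t5.png

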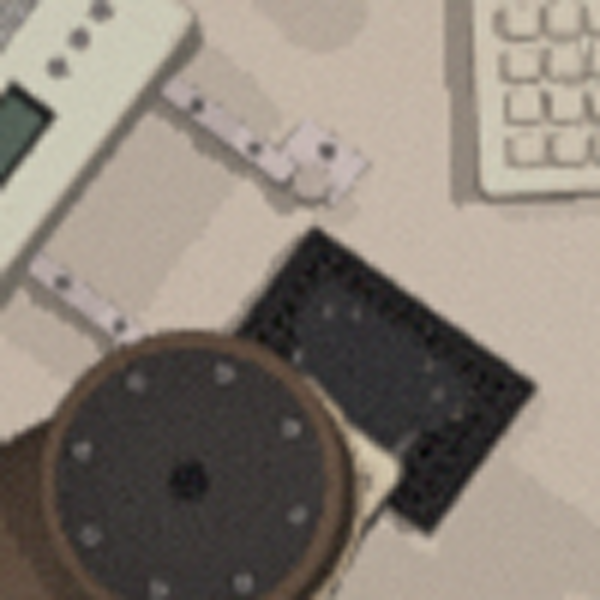

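The whole right side is visible, from (316,228) to (535,385). I'll push sideways slowly.

>>> {"name": "step_arm", "arguments": {"rows": [[1.0,[2,-2,0],[0,0,0]],[1.0,[5,-4,0],[0,0,0]],[1.0,[7,-5.5,0],[0,0,0]],[1.0,[9.5,-7.5,0],[0,0,0]],[1.0,[9.5,-7.5,0],[0,0,0]]]}}

```text
clock: 4.93
tool_pos: [0.4831, 0.0197, 0.0099]
orientation: [-180.0, 0.1, -127.7]
force: [0.8, 0.8, -0.0]
opening: 0.0003
gripper_force: 0.0
```

```bash
cat >> h.py <<'E'
def side(im,x0,x1):
    Z=(im.max(2)<75).astype(np.uint8);Z=cv2.morphologyEx(Z,cv2.MORPH_CLOSE,np.ones((3,3)))
    v,u=np.nonzero(Z);q=rd(ray("top",np.c_[u,v],.0144))
    rs=[]
    for x in np.arange(x0,x1,3):
        s=q[(abs(q[:,0]-x)<1.5)&(q[:,1]>-60)&(q[:,1]<0)]
        if len(s): rs.append((x,s[:,1].min()))
    rs=np.array(rs);r=np.polyfit(rs[:,0],rs[:,1],1);e=rs[:,1]-np.polyval(r,rs[:,0])
    return r, np.polyval(r,[-95,-150]), e.std()
E
python3 - <<'E'
from h import *
im=ctrl.snapshot("top")[:,:,::-1].copy()
o=ctrl.get_obs();print(rd(o["tool_pos"]),o["force"]);print(side(im,-205,-95))
t5=cv2.resize(cv2.imread("pics/t5.png"),(100,100),interpolation=cv2.INTER_AREA);b=im.copy();b[130:230,260:360]=t5;print("before",side(b,-205,-95))
E
```

```text
[[-150.85177212   65.63112449]] [-0.66246863 -0.07958508 -0.08887269]
(array([ 1.33939835e-02, -3.49616804e+01]), array([-36.23410887, -36.97077797]), np.float64(1.0172516027491936))
before (array([ 1.33939835e-02, -3.49616804e+01]), array([-36.23410887, -36.97077797]), np.float64(1.0172516027491936))
```

>>> {"name": "step_arm", "arguments": {"rows": [[1.0,[1,-1,0],[0,0,0]],[1.0,[2,-1.5,0],[0,0,0]],[1.0,[3,-2,0],[0,0,0]],[1.0,[4,-3,0],[0,0,0]],[1.0,[4,-3,0],[0,0,0]]]}}

```text
clock: 5.4
tool_pos: [0.4863, 0.0169, 0.0094]
orientation: [180.0, -0.0, -127.7]
force: [1.1, -0.1, 0.5]
opening: 0.0005
gripper_force: 0.0
```

```bash
python3 - <<'E'
from h import *
im=ctrl.snapshot("top")[:,:,::-1].copy()
o=ctrl.get_obs();print(rd(o["tool_pos"]),o["force"]);print(side(im,-205,-95))
E
```

```text
[[-150.91661867   61.11080278]] [ 0.10762959  0.46101236 -0.80174561]
(array([-8.87403488e-03, -4.05241222e+01]), array([-39.6810889 , -39.19301699]), np.float64(1.6582364114133448))
```

>>> {"name": "step_arm", "arguments": {"rows": [[1.0,[0.6,-0.5,0],[0,0,0]],[1.0,[1.2,-1,0],[0,0,0]],[1.0,[1.2,-1,0],[0,0,0]],[1.0,[-2,1.5,0],[0,0,0]],[1.0,[-5,4,0],[0,0,0]]]}}

```text
clock: 5.87
tool_pos: [0.481, 0.021, 0.0094]
orientation: [180.0, -0.0, -127.7]
force: [-0.3, 0.5, -0.6]
opening: 0.0004
gripper_force: 0.0
```

```bash
python3 - <<'E'
from h import *
im=ctrl.snapshot("top")[:,:,::-1].copy()
o=ctrl.get_obs();print(rd(o["tool_pos"]),o["force"]);print(side(im,-205,-95))
E
```

```text
[[-151.13333914   68.4350303 ]] [-1.80316761  0.98862258 -0.01882403]
(array([ 1.20803052e-02, -3.65618405e+01]), array([-37.70946947, -38.37388626]), np.float64(0.9165373080516714))
```

```bash
cat >> h.py <<'E'
def prof(im,x0,x1,ys,z):
    X=np.arange(x0,x1,1.);g=im.mean(2).astype(np.float32);out=[]
    for y in ys:
        P=HOME+(X[:,None]*UX+y*UY)/1000
        uv=proj("top",np.c_[P,np.full(len(P),z)]).astype(np.float32)
        out.append(cv2.remap(g,uv[:,0].reshape(-1,1),uv[:,1].reshape(-1,1),cv2.INTER_LINEAR).mean())
    return np.array(out)
def edge(im,x0,x1):
    ys=np.arange(-52,-30,.25);p=prof(im,x0,x1,ys,.0144);h=(p[:8].mean()+p[-20:].mean())/2
    i=np.nonzero(p<h)[0][0];return ys[i-1]+(p[i-1]-h)/(p[i-1]-p[i])*.25
E
python3 - <<'E'
from h import *
im=ctrl.snapshot("top")[:,:,::-1].copy()
print("now",[edge(im,a,a+30) for a in(-195,-160,-125)])
t5=cv2.resize(cv2.imread("pics/t5.png"),(100,100),interpolation=cv2.INTER_AREA);b=im.copy();b[130:230,260:360]=t5
print("before",[edge(b,a,a+30) for a in(-195,-160,-125)])
o=cv2.imread("pics/top0.png");ys=np.arange(-70,-36,1.)
print("post",list(zip(ys,prof(o,-79,-69,ys,.018).round())))
print("rail",list(zip(ys,prof(o,-60,-20,ys,.014).round())))
ys=np.arange(36,70,1.);print("railL",list(zip(ys,prof(o,-60,-20,ys,.014).round())))
E
```

```text
now [np.float64(-41.515349730849266), np.float64(-41.04474329948425), np.float64(-40.55190025269985)]
before [np.float64(-40.14056567847729), np.float64(-39.448433604091406), np.float64(-39.02596101164818)]
post [(np.float64(-70.0), np.float32(130.0)), (np.float64(-69.0), np.float32(127.0)), (np.float64(-68.0), np.float32(129.0)), (np.float64(-67.0), np.float32(135.0)), (np.float64(-66.0), np.float32(144.0)), (np.float64(-65.0), np.float32(152.0)), (np.float64(-64.0), np.float32(157.0)), (np.float64(-63.0), np.float32(159.0)), (np.float64(-62.0), np.float32(157.0)), (np.float64(-61.0), np.float32(154.0)), (np.float64(-60.0), np.float32(152.0)), (np.float64(-59.0), np.float32(153.0)), (np.float64(-58.0), np.float32(153.0)), (np.float64(-57.0), np.float32(153.0)), (np.float64(-56.0), np.float32(153.0)), (np.float64(-55.0), np.float32(152.0)), (np.float64(-54.0), np.float32(152.0)), (np.float64(-53.0), np.float32(152.0)), (np.float64(-52.0), np.float32(151.0)), (np.float64(-51.0), np.float32(150.0)), (np.float64(-50.0), np.float32(149.0)), (np.float64(-49.0), np.float32(146.0)), (np.flo
[... 2471 characters left out ...]
np.float64(52.0), np.float32(154.0)), (np.float64(53.0), np.float32(154.0)), (np.float64(54.0), np.float32(152.0)), (np.float64(55.0), np.float32(148.0)), (np.float64(56.0), np.float32(139.0)), (np.float64(57.0), np.float32(128.0)), (np.float64(58.0), np.float32(119.0)), (np.float64(59.0), np.float32(116.0)), (np.float64(60.0), np.float32(116.0)), (np.float64(61.0), np.float32(117.0)), (np.float64(62.0), np.float32(120.0)), (np.float64(63.0), np.float32(125.0)), (np.float64(64.0), np.float32(130.0)), (np.float64(65.0), np.float32(137.0)), (np.float64(66.0), np.float32(142.0)), (np.float64(67.0), np.float32(146.0)), (np.float64(68.0), np.float32(148.0)), (np.float64(69.0), np.float32(149.0))]
```

>>> {"name": "step_arm", "arguments": {"rows": [[1.0,[6.7,8.7,0],[0,0,0]],[1.0,[10,6.2,0],[0,0,0]],[1.0,[13,3.8,0],[0,0,0]],[1.0,[15.1,2.2,0],[0,0,0]],[1.0,[15.1,2.2,0],[0,0,0]]]}}

```text
clock: 6.38
tool_pos: [0.4967, 0.0229, 0.0093]
orientation: [-180.0, -0.0, -127.7]
force: [0.3, 0.2, -0.9]
opening: 0.0004
gripper_force: 0.0
```

```bash
python3 - <<'E'
from h import *
im=ctrl.snapshot("top")[:,:,::-1].copy()
o=ctrl.get_obs();print(rd(o["tool_pos"]),o["force"])
print("now",[edge(im,a,a+30) for a in(-195,-160,-125)])
E
```

```text
[[-139.98835584   56.68147632]] [-0.58343862  0.19973615  0.36166176]
now [np.float64(-45.21797177195549), np.float64(-47.48299364000559), np.float64(-47.4632353335619)]
```

```bash
python3 - <<'E'
from h import *
im=ctrl.snapshot("top")[:,:,::-1].copy();cv2.imwrite("pics/t6.png",cv2.resize(im[130:230,260:360],None,fx=6,fy=6,interpolation=cv2.INTER_CUBIC))
for a in(-195,-160,-125): print(a,prof(im,a,a+30,np.arange(-52,-30,1.),.0144).round().astype(int))
E
```

```text
-195 [184 184 182 178 170 154 133 108  83  64  51  45  43  43  43  43  44  44
  45  47  49  49]
-160 [183 180 173 159 136 108  82  65  57  55  54  53  52  52  52  51  50  50
  50  50  50  50]
-125 [181 178 171 157 135 108  83  66  58  55  54  54  53  52  52  53  54  55
  56  55  54  52]
```

View pics/t6.png

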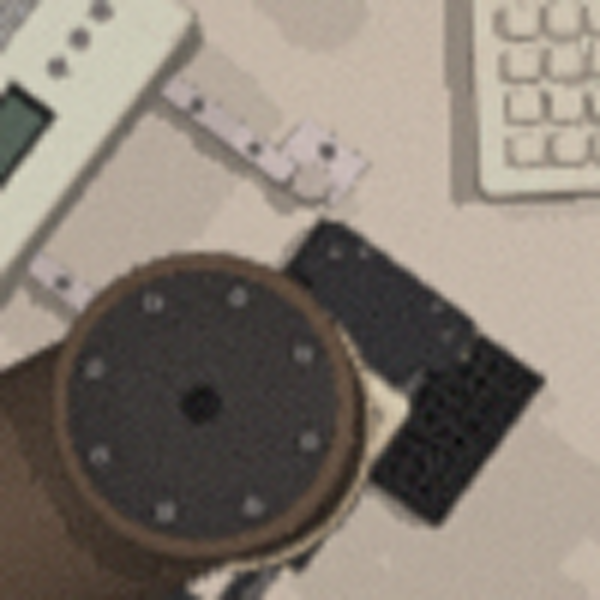

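The gripper body covers the right edge except at the rear, where the rear-right corner is at (543,380). So I'll use only the rear part, and back off.

>>> {"name": "step_arm", "arguments": {"rows": [[1.0,[-2,1.5,0],[0,0,0]],[1.0,[-4,3,0],[0,0,0]],[1.0,[-8,6,20],[0,0,0]],[1.0,[-15,0,45],[0,0,0]],[1.0,[-20,-20,45],[0,0,0]]]}}

```text
clock: 6.9
tool_pos: [0.4784, 0.005, 0.058]
orientation: [-179.8, 0.3, -127.5]
force: [1.4, 0.3, -0.4]
opening: 0.0005
gripper_force: 0.0
```

```bash
python3 - <<'E'
from h import *
im=ctrl.snapshot("top")[:,:,::-1].copy();cv2.imwrite("pics/t7.png",im)
o=ctrl.get_obs();print(o["tool_pos"],rd(o["tool_pos"]))
for a in(-205,-190,-175,-160,-145,-130,-115): print(a+7,edge(im,a,a+15),prof(im,a,a+15,np.arange(-50,-36,2.),.0144).round().astype(int))
E
```

```text
[0.47557834 0.00182484 0.0562012 ] [[-169.35379652   60.27110873]]
-198 -46.01651504635811 [179 161 117  71  50  46  46]
-183 -47.172120697796345 [173 141  85  58  60  59  54]
-168 -47.20394302904606 [173 138  83  54  51  52  51]
-153 -47.069619953632355 [173 139  87  55  49  49  50]
-138 -46.95554517582059 [173 142  89  60  58  57  54]
-123 -46.96475860849023 [174 145  94  57  50  50  52]
-108 -43.888764187693596 [182 177 159 112  60  40  39]
```

>>> {"name": "step_arm", "arguments": {"rows": [[1.0,[2,-25,0],[0,0,0]],[0.66,[4,-60,0],[0,0,0]],[0.66,[7,-95,0],[0,0,0]],[0.66,[7,-95,0],[0,0,0]],[0.66,[7,-95,0],[0,0,0]]]}}

```text
clock: 7.37
tool_pos: [0.4826, -0.0933, 0.0541]
orientation: [180.0, -0.0, -127.9]
force: [1.0, -0.3, -0.2]
opening: 0.0217
gripper_force: 0.0
```

```bash
python3 - <<'E'
from h import *
im=ctrl.snapshot("top")[:,:,::-1].copy();cv2.imwrite("pics/t7.png",im)
o=ctrl.get_obs();print(o["tool_pos"],rd(o["tool_pos"]),o["opening"])
for a in(-175,-160,-145,-130,-120,-110,-100): print(a+5,edge(im,a,a+10),prof(im,a,a+10,np.arange(-50,-36,2.),.0144).round().astype(int))
xs=np.arange(-110,-70,2.)
for y in(-35,-25,-15,-5,5):print(y,[int(prof(im,x,x+1,[y],.0144)[0]) for x in xs])
E
```

```text
[ 0.48274795 -0.092373    0.05414398] [[-239.39038469   -3.12850947]] 0.025026897550689486
-170 -45.415043748915195 [108 104  95  79  71  70  69]
-155 -44.54282110929489 [188 182 155  95  49  38  37]
-140 -44.23606503754854 [188 183 158 104  53  39  39]
-125 -44.06542429327965 [188 185 164 109  57  37  34]
-115 -44.20081039890647 [188 184 161 106  53  36  38]
-105 -43.63124907761812 [187 186 169 121  63  38  36]
-95 -43.63314529508352 [176 175 162 116  60  38  37]
-35 [23, 28, 37, 34, 24, 15, 29, 33, 36, 38, 40, 69, 116, 155, 180, 186, 186, 178, 164, 150]
-25 [28, 28, 34, 32, 30, 27, 31, 37, 39, 36, 43, 78, 115, 140, 161, 181, 188, 188, 186, 186]
-15 [27, 34, 37, 37, 32, 29, 33, 38, 40, 39, 48, 76, 118, 148, 172, 186, 187, 187, 188, 187]
-5 [28, 27, 38, 40, 32, 32, 36, 39, 38, 40, 46, 71, 117, 150, 174, 184, 188, 186, 186, 184]
5 [35, 31, 42, 34, 33, 29, 32, 33, 38, 41, 50, 81, 125, 154, 178, 187, 189, 186, 186, 186]
```

The plate is square and about 1 mm right of centre, within the 2 mm clearance. I'm going down behind it and pushing.

>>> {"name": "step_arm", "arguments": {"rows": [[0.66,[-1.6,1.2,-15],[0,0,0]],[0.66,[-1.6,1.2,-30],[0,0,0]],[0.66,[-1.6,1.2,-45],[0,0,0]],[0.66,[1.5,5,-45],[0,0,0]],[0.66,[4.5,9,-45],[0,0,0]]]}}

```text
clock: 7.83
tool_pos: [0.4874, -0.0819, 0.0091]
orientation: [179.9, -0.1, -127.6]
force: [0.5, 0.0, 0.4]
opening: 0.0298
gripper_force: 0.0
```

>>> {"name": "step_arm", "arguments": {"rows": [[0.66,[2.5,3,0],[0,0,0]],[0.66,[5,6.5,0],[0,0,0]],[0.66,[7.5,9.5,0],[0,0,0]],[0.66,[10,12.5,0],[0,0,0]],[0.66,[12,15.5,0],[0,0,0]]]}}

```text
clock: 8.25
tool_pos: [0.5001, -0.0671, 0.0099]
orientation: [-180.0, 0.0, -127.7]
force: [-2.2, -0.9, 2.6]
opening: 0.0296
gripper_force: 1.1
```

```bash
python3 - <<'E'
from h import *
im=ctrl.snapshot("top")[:,:,::-1].copy();cv2.imwrite("pics/t8.png",im)
o=ctrl.get_obs();print(o["tool_pos"],rd(o["tool_pos"]),o["opening"],o["force"])
for a in(-140,-130,-120,-110,-100,-90): print(a+5,edge(im,a,a+10),prof(im,a,a+10,np.arange(-50,-36,2.),.0144).round().astype(int))
xs=np.arange(-100,-60,2.)
for y in(-35,-25,-15,-5,5,15):print(y,[int(prof(im,x,x+1,[y],.0144)[0]) for x in xs])
E
```

```text
[ 0.50063415 -0.06670708  0.00985039] [[-208.1477545    -1.53056242]] 0.029961314805430562 [0.21185058 0.15432912 0.26132013]
-135 -47.04345443844795 [76 72 69 67 66 64 64]
-125 -44.541759982705116 [169 162 138  99  64  52  53]
-115 -43.479373808950186 [188 186 172 126  66  39  34]
-105 -43.580619782209396 [186 185 169 123  64  36  35]
-95 -43.1814095005393 [175 175 164 128  70  40  35]
-85 -43.15797962248325 [141 148 147 112  63  40  34]
-35 [42, 38, 32, 28, 33, 39, 36, 28, 31, 31, 35, 38, 40, 58, 96, 130, 142, 143, 150, 156]
-25 [30, 33, 29, 27, 34, 36, 30, 24, 25, 35, 39, 38, 41, 62, 102, 139, 167, 185, 185, 186]
-15 [33, 36, 32, 29, 31, 34, 30, 31, 31, 34, 37, 36, 42, 67, 109, 144, 168, 183, 185, 185]
-5 [37, 35, 29, 29, 34, 34, 23, 25, 28, 35, 35, 38, 42, 58, 100, 133, 153, 175, 185, 186]
5 [41, 36, 29, 31, 34, 36, 35, 30, 29, 37, 37, 41, 44, 71, 113, 138, 159, 179, 186, 185]
15 [59, 57, 56, 52, 48, 42, 36, 32, 34, 38, 36, 37, 41, 69, 112, 141, 167, 185, 187, 185]
```

The plate is through the gate. I'll keep pushing.

>>> {"name": "step_arm", "arguments": {"rows": [[0.66,[3,4,0],[0,0,0]],[0.66,[6,8,0],[0,0,0]],[0.66,[9.2,11.8,0],[0,0,0]],[0.66,[12.3,15.8,0],[0,0,0]],[0.66,[15.3,19.8,0],[0,0,0]]]}}

```text
clock: 8.72
tool_pos: [0.5154, -0.0472, 0.0094]
orientation: [180.0, -0.0, -127.7]
force: [-1.9, -1.9, 2.7]
opening: 0.0296
gripper_force: 1.3
```

>>> {"name": "step_arm", "arguments": {"rows": [[0.66,[3,4,0],[0,0,0]],[0.66,[6,8,0],[0,0,0]],[0.66,[9.2,11.8,0],[0,0,0]],[0.66,[12.3,15.8,0],[0,0,0]],[0.66,[15.3,19.8,0],[0,0,0]]]}}

```text
clock: 9.13
tool_pos: [0.5306, -0.0274, 0.0094]
orientation: [180.0, -0.0, -127.7]
force: [-2.3, -1.2, 3.3]
opening: 0.03
gripper_force: 1.4
```

>>> {"name": "step_arm", "arguments": {"rows": [[0.66,[3,4,0],[0,0,0]],[0.66,[6,8,0],[0,0,0]],[0.66,[9.2,11.8,0],[0,0,0]],[0.66,[12.3,15.8,0],[0,0,0]],[0.66,[15.3,19.8,0],[0,0,0]]]}}

```text
clock: 9.55
tool_pos: [0.5459, -0.0075, 0.0093]
orientation: [180.0, -0.0, -127.7]
force: [-0.9, 0.7, 1.3]
opening: 0.0295
gripper_force: 0.5
```

>>> {"name": "step_arm", "arguments": {"rows": [[0.66,[3,4,0],[0,0,0]],[0.66,[6,8,0],[0,0,0]],[0.66,[9.2,11.8,0],[0,0,0]],[0.66,[12.3,15.8,0],[0,0,0]],[0.66,[15.3,19.8,0],[0,0,0]]]}}

```text
clock: 9.97
tool_pos: [0.5615, 0.0123, 0.0094]
orientation: [-180.0, 0.0, -127.7]
force: [-0.2, -0.2, -0.5]
opening: 0.0297
gripper_force: 0.3
```

```bash
python3 - <<'E'
from h import *
o=ctrl.get_obs();print(o["tool_pos"],rd(o["tool_pos"]),o["force"],o["joint_pos"])
E
```

```text
[0.56145835 0.01229892 0.00943623] [[-108.44118966   -1.16776755]] [-0.21680065 -0.1856542  -0.4882398 ] [ 2.12259100e+01  2.34664697e+01 -2.81038608e+01  2.26070107e-03
 -3.84146327e+01 -5.89269543e+01]
```

>>> {"name": "step_arm", "arguments": {"rows": [[0.66,[3,4,0],[0,0,0]],[0.66,[6,8,0],[0,0,0]],[0.66,[9.2,11.8,0],[0,0,0]],[0.66,[12.3,15.8,0],[0,0,0]],[0.66,[15.3,19.8,0],[0,0,0]]]}}

```text
clock: 10.38
tool_pos: [0.5767, 0.032, 0.0095]
orientation: [-180.0, 0.0, -127.7]
force: [-0.2, -0.6, -0.6]
opening: 0.0296
gripper_force: 0.3
```

>>> {"name": "step_arm", "arguments": {"rows": [[0.66,[0.9,1.2,0],[0,0,0]],[0.66,[1.8,2.4,0],[0,0,0]],[0.66,[2.7,3.5,0],[0,0,0]],[0.66,[3.4,4.3,0],[0,0,0]],[0.66,[4,5.1,0],[0,0,0]]]}}

```text
clock: 10.8
tool_pos: [0.5802, 0.0367, 0.0095]
orientation: [180.0, -0.0, -127.7]
force: [-0.0, -0.8, 0.8]
opening: 0.0296
gripper_force: 0.5
```

>>> {"name": "step_arm", "arguments": {"rows": [[0.66,[0.3,0.4,0],[0,0,0]],[0.66,[0.6,0.8,0],[0,0,0]],[0.66,[0.9,1.2,0],[0,0,0]],[0.66,[1.2,1.6,0],[0,0,0]],[0.66,[1.2,1.6,0],[0,0,0]]]}}

```text
clock: 11.22
tool_pos: [0.5816, 0.0384, 0.0095]
orientation: [-180.0, 0.0, -127.7]
force: [-0.2, 0.3, 0.7]
opening: 0.0296
gripper_force: 0.4
```

>>> {"name": "step_arm", "arguments": {"rows": [[0.66,[0.3,0.4,0],[0,0,0]],[0.66,[0.6,0.8,0],[0,0,0]],[0.66,[0.9,1.2,0],[0,0,0]],[0.66,[1.2,1.6,0],[0,0,0]],[0.66,[1.2,1.6,0],[0,0,0]]]}}

```text
clock: 11.63
tool_pos: [0.5828, 0.04, 0.0094]
orientation: [-180.0, 0.0, -127.7]
force: [-0.4, -1.2, 0.9]
opening: 0.0298
gripper_force: 0.4
```

>>> {"name": "step_arm", "arguments": {"rows": [[0.66,[0.3,0.4,0],[0,0,0]],[0.66,[0.6,0.8,0],[0,0,0]],[0.66,[0.9,1.2,0],[0,0,0]],[0.66,[0.9,1.2,0],[0,0,0]],[0.66,[0.9,1.2,0],[0,0,0]]]}}

```text
clock: 12.05
tool_pos: [0.5835, 0.041, 0.0094]
orientation: [180.0, -0.0, -127.7]
force: [-1.2, -1.0, 1.6]
opening: 0.03
gripper_force: 1.0
```

>>> {"name": "step_arm", "arguments": {"rows": [[0.66,[0.3,0.4,0],[0,0,0]],[0.66,[0.6,0.8,0],[0,0,0]],[0.66,[0.9,1.2,0],[0,0,0]],[0.66,[0.9,1.2,0],[0,0,0]],[0.66,[0.9,1.2,0],[0,0,0]]]}}

```text
clock: 12.47
tool_pos: [0.5834, 0.0414, 0.0093]
orientation: [179.9, -0.1, -127.7]
force: [-3.0, -5.1, 3.9]
opening: 0.0295
gripper_force: 3.6
```

```bash
python3 - <<'E'
from h import *
o=ctrl.get_obs();print(o["tool_pos"],rd(o["tool_pos"]),o["force"],o["gripper_force"])
E
```

```text
[0.58343896 0.04140558 0.00933716] [[-71.9703446   -0.69617802]] [-3.03754742 -5.05802176  3.94236209] 3.5612268559634686
```

The plate is home: the stop gives a 6 N reaction at the expected position. Next is the bystanders' clearance for the latch swing.

```bash
cat >> h.py <<'E'
HOME=HOME+.0015*UX+.0003*UY
def wd(q): return HOME+(q[0]*UX+q[1]*UY)/1000
def D(t,a,b,r=8.):   # distance along t at which pin circle touches box a x b (half sizes)
    for d in np.arange(0,60,.1):
        p=np.abs(d*t)-[a,b]
        if np.hypot(*np.maximum(p,0))>=r and p.max()>0: return d
E
python3 - <<'E'
from h import *
for n,uv,z in(("buffer",(219,189),.1),("dish",(246,224),.032),("beaker",(299.5,117),.05),("housing",(262,147),.06)):
    print(n,rd(ray("top",[uv],z)).round(0))
T=rd(ctrl.get_obs()["tool_pos"])[0];print("tool",T)
for f in(1.82,1.9,2.3,2.7,3.1,3.5,3.9,4.3,4.71,4.76):
    t=np.array([-np.sin(f),np.cos(f)]);p=np.array([-75,53.8])+42*np.array([np.cos(f),np.sin(f)])
    q=p-t*D(t,9.5,15.5);w=wd(q);print(f,q.round(1),(w*1000).round(1))
E
```

```text
buffer [[ 59. 154.]]
dish [[-40. 191.]]
beaker [[  15. -124.]]
housing [[45.  1.]]
tool [-73.4703446   -0.99617802]
1.82 [-67.8  99. ] [507.9 107.1]
1.9 [-71.1  99.5] [505.5 104.9]
2.3 [-85.5 100.8] [495.7  94.3]
2.7 [-101.9   95.2] [490.   77.9]
3.1 [-116.    79.1] [494.1  56.9]
3.5 [-123.1   62.6] [502.8  41.1]
3.9 [-122.6   43. ] [518.6  29.5]
4.3 [-109.4   23. ] [542.4  27.7]
4.71 [-92.7  11.8] [561.5  34.1]
4.76 [-90.6  11. ] [563.5  35.2]
```

>>> {"name": "step_arm", "arguments": {"rows": [[0.66,[-6,-8,0],[0,0,0]],[1.0,[-12,-16,0],[0,0,0]],[1.0,[-12,-16,35],[0,0,0]],[1.0,[-12,-16,70],[0,0,0]],[1.0,[-35,10,70],[0,0,0]]]}}

```text
clock: 12.88
tool_pos: [0.5556, 0.0512, 0.0854]
orientation: [-179.6, 0.5, -127.8]
force: [3.4, 2.4, 1.6]
opening: 0.0085
gripper_force: 0.0
```

>>> {"name": "step_arm", "arguments": {"rows": [[1.0,[-18,29,0],[0,0,0]],[1.0,[-36.5,58,0],[0,0,0]],[1.0,[-36.5,58,-5],[0,0,0]],[1.0,[-36.5,58,-5],[0,0,0]],[1.0,[-36.5,58,-5],[0,0,0]]]}}

```text
clock: 13.3
tool_pos: [0.5128, 0.1102, 0.0744]
orientation: [-180.0, 0.0, -127.6]
force: [0.4, -0.6, 1.2]
opening: 0.0002
gripper_force: 0.0
```

```bash
python3 - <<'E'
from h import *
o=ctrl.get_obs();print(o["tool_pos"],rd(o["tool_pos"]),o["force"],o["opening"])
im=ctrl.snapshot("top")[:,:,::-1].copy();cv2.imwrite("pics/t9.png",im)
xs=np.arange(-80,-40,2.)
for y in(-35,-25,-15,-5,5,15):print(y,[int(prof(im,x,x+1,[y],.0144)[0]) for x in xs])
print(prof(im,-55,-15,np.arange(-52,-30,1.),.0144).round().astype(int))
E
```

```text
[0.51283524 0.11023392 0.0744235 ] [[-62.35880656  96.9770768 ]] [ 0.36973393 -0.5558956   1.20864123] 0.0001745646816338358
-35 [181, 177, 161, 141, 132, 131, 125, 101, 62, 36, 28, 30, 33, 38, 33, 28, 34, 35, 34, 28]
-25 [181, 180, 175, 168, 167, 166, 156, 113, 65, 29, 22, 36, 42, 38, 24, 21, 30, 33, 34, 27]
-15 [178, 177, 173, 168, 166, 167, 156, 113, 63, 28, 30, 36, 40, 38, 28, 28, 33, 39, 36, 24]
-5 [89, 80, 74, 65, 65, 61, 63, 49, 51, 50, 58, 56, 51, 48, 50, 47, 46, 50, 48, 46]
5 [46, 49, 54, 67, 72, 71, 55, 49, 47, 45, 46, 50, 51, 49, 47, 47, 50, 50, 51, 52]
15 [45, 46, 47, 47, 50, 50, 49, 49, 49, 50, 51, 51, 51, 48, 50, 51, 49, 48, 48, 48]
[163 162 162 164 163 157 143 120  92  65  46  36  32  32  33  33  31  29
  27  28  30  32]
```

The plate stayed home after the fingers left. I'm lowering beside the pin and swinging the latch.

>>> {"name": "step_arm", "arguments": {"rows": [[1.0,[0,0,-20],[0,0,0]],[1.0,[0,0,-40],[0,0,0]],[1.0,[0,0,-40],[0,0,0]],[1.0,[-4,-3,-40],[0,0,0]],[1.0,[-7.5,-5.5,-40],[0,0,0]]]}}

```text
clock: 13.77
tool_pos: [0.5062, 0.1043, 0.035]
orientation: [-180.0, 0.0, -127.7]
force: [1.1, 0.8, -0.1]
opening: 0.0003
gripper_force: 0.5
```

>>> {"name": "step_arm", "arguments": {"rows": [[1.0,[-3,-3,0],[0,0,0]],[1.0,[-6.5,-6.5,0],[0,0,0]],[1.0,[-9.7,-10.5,0],[0,0,0]],[1.0,[-12,-16,0],[0,0,0]],[1.0,[-14,-21.5,0],[0,0,0]]]}}

```text
clock: 14.18
tool_pos: [0.491, 0.0829, 0.0348]
orientation: [180.0, 0.0, -127.7]
force: [0.2, 0.9, -0.4]
opening: 0.0007
gripper_force: 0.3
```

>>> {"name": "step_arm", "arguments": {"rows": [[1.0,[-1,-5.5,0],[0,0,0]],[1.0,[0,-11,0],[0,0,0]],[1.0,[1,-16,0],[0,0,0]],[1.0,[2.7,-22,0],[0,0,0]],[1.0,[3,-26,0],[0,0,0]]]}}

```text
clock: 14.6
tool_pos: [0.4948, 0.0567, 0.0343]
orientation: [180.0, -0.0, -127.7]
force: [0.7, 0.5, -0.4]
opening: 0.0002
gripper_force: 0.3
```

```bash
python3 - <<'E'
from h import *
o=ctrl.get_obs();print(o["tool_pos"],rd(o["tool_pos"]),o["force"])
im=ctrl.snapshot("scene")[:,:,::-1].copy();cv2.imwrite("pics/s1.png",cv2.resize(im[140:270,190:370],None,fx=4,fy=4,interpolation=cv2.INTER_CUBIC))
E
```

```text
[0.49476202 0.0566537  0.03434028] [[-115.77268459   78.41802576]] [ 0.70993389  0.47902095 -0.38932261]
```

View pics/s1.png

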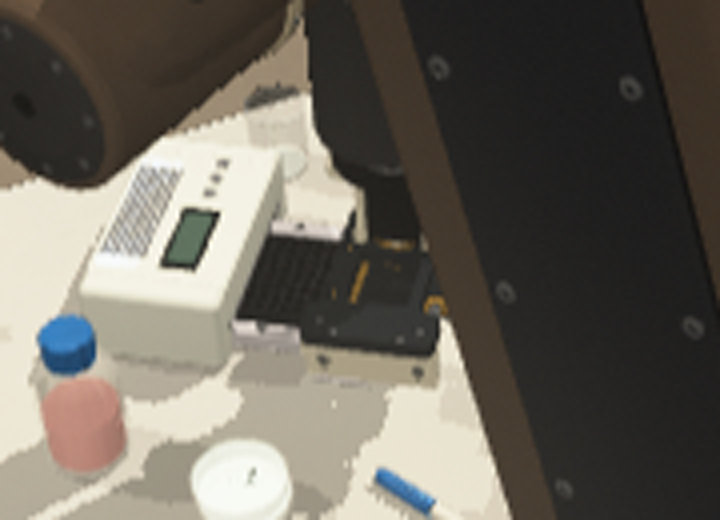

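The view shows the plate in the bay and the bystanders in place, with the pin hidden by the gripper. I'll continue the arc.

>>> {"name": "step_arm", "arguments": {"rows": [[1.0,[2.5,-5,0],[0,0,0]],[1.0,[5.5,-10.5,0],[0,0,0]],[1.0,[8.5,-15.5,0],[0,0,0]],[1.0,[12,-18.5,0],[0,0,0]],[1.0,[16,-21.5,0],[0,0,0]]]}}

```text
clock: 15.07
tool_pos: [0.5107, 0.0354, 0.0344]
orientation: [180.0, -0.0, -127.7]
force: [-1.1, 0.7, -0.1]
opening: 0.0006
gripper_force: 0.4
```

>>> {"name": "step_arm", "arguments": {"rows": [[1.0,[4,-3,0],[0,0,0]],[1.0,[8,-5.5,0],[0,0,0]],[1.0,[14,-6.5,0],[0,0,0]],[1.0,[20,-7,0],[0,0,0]],[1.0,[26,-7.5,0],[0,0,0]]]}}

```text
clock: 15.48
tool_pos: [0.5371, 0.0282, 0.0344]
orientation: [180.0, -0.0, -127.7]
force: [-0.7, -0.1, -0.6]
opening: 0.0006
gripper_force: 0.3
```

>>> {"name": "step_arm", "arguments": {"rows": [[1.0,[5,-1,0],[0,0,0]],[1.0,[10,0,0],[0,0,0]],[1.0,[15,1.5,0],[0,0,0]],[1.0,[20,3.5,0],[0,0,0]],[1.0,[23,5,0],[0,0,0]]]}}

```text
clock: 15.9
tool_pos: [0.5602, 0.0337, 0.0344]
orientation: [-180.0, 0.0, -127.7]
force: [0.4, -0.2, 0.2]
opening: 0.0002
gripper_force: 0.2
```

```bash
python3 - <<'E'
from h import *
o=ctrl.get_obs();print(o["tool_pos"],rd(o["tool_pos"]),o["force"])
E
```

```text
[0.56023547 0.03366232 0.03440933] [[-93.81030082  12.59227095]] [ 0.42154917 -0.1965049   0.18304718]
```

Next, push gently along reader +x until the latch stop reacts.

>>> {"name": "step_arm", "arguments": {"rows": [[1.0,[0.4,0.5,0],[0,0,0]],[1.0,[0.8,1,0],[0,0,0]],[1.0,[1.2,1.6,0],[0,0,0]],[1.0,[1.2,1.6,0],[0,0,0]],[1.0,[1.2,1.6,0],[0,0,0]]]}}

```text
clock: 16.32
tool_pos: [0.5606, 0.0349, 0.0345]
orientation: [-180.0, 0.0, -127.7]
force: [0.5, -1.5, -0.1]
opening: -0.0001
gripper_force: 0.5
```

>>> {"name": "step_arm", "arguments": {"rows": [[1.0,[0.4,0.5,0],[0,0,0]],[1.0,[0.8,1,0],[0,0,0]],[1.0,[1.2,1.6,0],[0,0,0]],[1.0,[1.2,1.6,0],[0,0,0]],[1.0,[1.2,1.6,0],[0,0,0]]]}}

```text
clock: 16.73
tool_pos: [0.5613, 0.0358, 0.0344]
orientation: [180.0, -0.1, -127.7]
force: [0.7, -4.7, 2.4]
opening: 0.0006
gripper_force: 2.6
```

>>> {"name": "step_arm", "arguments": {"rows": [[1.0,[0.4,0.5,0],[0,0,0]],[1.0,[0.6,0.8,0],[0,0,0]],[1.0,[0.6,0.8,0],[0,0,0]],[1.0,[0.6,0.8,0],[0,0,0]],[1.0,[0.6,0.8,0],[0,0,0]]]}}

```text
clock: 17.15
tool_pos: [0.5613, 0.036, 0.0344]
orientation: [180.0, -0.2, -127.7]
force: [-2.0, -7.8, 3.9]
opening: 0.0006
gripper_force: 3.9
```

>>> {"name": "step_arm", "arguments": {"rows": [[1.0,[-5,-6,0],[0,0,0]],[1.0,[-10,-13,0],[0,0,0]],[1.0,[-15,-19,20],[0,0,0]],[1.0,[-20,-26,50],[0,0,0]],[1.0,[-25,-45,80],[0,0,0]]]}}

```text
clock: 17.57
tool_pos: [0.5364, -0.0073, 0.1146]
orientation: [179.9, -0.1, -127.6]
force: [0.1, 0.5, 0.5]
opening: 0.0006
gripper_force: 0.0
```

>>> {"name": "step_arm", "arguments": {"rows": [[1.0,[0,-40,20],[0,0,0]],[1.0,[0,-80,30],[0,0,0]],[1.0,[-5,-120,30],[0,0,0]],[1.0,[-20,-158,30],[0,0,0]],[1.0,[-35,-190,30],[0,0,0]]]}}

```text
clock: 17.98
tool_pos: [0.5017, -0.1997, 0.1447]
orientation: [-180.0, 0.1, -127.7]
force: [-0.3, -0.6, -0.7]
opening: 0.0004
gripper_force: 0.0
```

```bash
python3 - <<'E'
from h import *
o=ctrl.get_obs();print(o["tool_pos"],o["force"])
im=ctrl.snapshot("top")[:,:,::-1].copy();cv2.imwrite("pics/t10.png",im)
xs=np.arange(-90,-45,2.5)
for y in(-35,-25,-15,-5,5,12,20,30,40):print(y,[int(prof(im,x,x+1,[y],.0144)[0]) for x in xs])
print("z.046 pin",[ (y,[int(prof(im,x,x+1,[y],.046)[0]) for x in xs]) for y in(0,5,10,15,20,30)])
print(prof(im,-50,-15,np.arange(-52,-30,1.),.0144).round().astype(int),prof(im,-55,-15,np.arange(30,52,1.),.0144).round().astype(int))
E
```

```text
[ 0.50168836 -0.19970791  0.1446996 ] [-0.33408823 -0.6428377  -0.67217173]
-35 [72, 72, 70, 68, 67, 63, 63, 62, 62, 61, 57, 53, 49, 48, 43, 34, 27, 35]
-25 [74, 76, 72, 73, 71, 69, 71, 68, 68, 66, 69, 65, 64, 62, 61, 59, 56, 55]
-15 [75, 75, 76, 73, 73, 75, 74, 71, 74, 71, 68, 70, 71, 68, 68, 67, 64, 64]
-5 [78, 76, 76, 77, 77, 76, 77, 78, 76, 74, 73, 70, 73, 73, 70, 72, 71, 70]
5 [78, 78, 80, 80, 78, 78, 76, 76, 78, 77, 76, 74, 74, 74, 75, 74, 73, 73]
12 [81, 80, 79, 81, 80, 77, 78, 78, 82, 80, 75, 75, 75, 74, 75, 77, 76, 76]
20 [83, 83, 79, 79, 82, 81, 80, 81, 79, 77, 78, 80, 79, 80, 79, 77, 77, 78]
30 [83, 83, 83, 81, 81, 80, 79, 81, 81, 81, 83, 80, 83, 79, 77, 80, 81, 77]
40 [75, 75, 79, 85, 84, 83, 83, 83, 82, 82, 80, 80, 78, 80, 83, 82, 81, 81]
z.046 pin [(0, [80, 78, 77, 77, 77, 76, 75, 75, 74, 74, 74, 72, 73, 73, 72, 72, 71, 69]), (5, [78, 79, 78, 76, 74, 76, 76, 79, 77, 74, 73, 73, 74, 74, 73, 70, 71, 72]), (10, [80, 79, 81, 80, 76, 79, 77, 77, 79, 77, 77, 76, 76, 77, 75, 74, 73, 73]), (15, [80, 80, 82, 79, 76, 78, 78, 81, 78, 76, 76, 75, 75, 76, 77, 75, 73, 75]), (20, [81, 77, 81, 82, 81, 80, 79, 77, 77, 80, 80, 80, 80, 77, 77, 77, 77, 74]), (30, [83, 83, 82, 79, 80, 79, 81, 80, 82, 81, 84, 80, 78, 80, 81, 77, 77, 79])]
[172 170 170 171 171 165 150 126  97  70  50  40  37  37  36  36  34  32
  30  30  30  32] [77 78 78 78 78 78 79 79 79 79 80 80 80 80 80 80 81 81 81 81 81 81]
```

>>> {"name": "step_arm", "arguments": {"rows": [[1.0,[-20,-20,30],[0,0,0]],[1.0,[-40,-45,50],[0,0,0]],[1.0,[-60,-80,50],[0,0,0]],[1.0,[-80,-115,50],[0,0,0]],[1.0,[-100,-150,50],[0,0,0]]]}}

```text
clock: 18.45
tool_pos: [0.4013, -0.3486, 0.1951]
orientation: [-179.9, 0.1, -127.7]
force: [1.3, 0.6, -0.7]
opening: 0.0004
gripper_force: 0.0
```

>>> {"name": "step_arm", "arguments": {"rows": [[1.0,[-15,-35,0],[0,0,0]],[1.0,[-30,-70,0],[0,0,0]],[1.0,[-45,-105,0],[0,0,0]],[1.0,[-60,-140,0],[0,0,0]],[1.0,[-75,-170,0],[0,0,0]]]}}

```text
clock: 18.87
tool_pos: [0.3262, -0.5194, 0.1943]
orientation: [-180.0, 0.0, -127.7]
force: [1.6, 0.5, -0.2]
opening: 0.0003
gripper_force: 0.0
```

```bash
python3 - <<'E'
from h import *
o=ctrl.get_obs();print(o["tool_pos"],o["force"])
im=ctrl.snapshot("top")[:,:,::-1].copy();cv2.imwrite("pics/t11.png",im)
xs=np.arange(-100,-50,2.5);print(xs)
for y in(-35,-25,-15,-5):print(y,[int(prof(im,x,x+1,[y],.0144)[0]) for x in xs])
print("latch arm z.026",[ (y,[int(prof(im,x,x+1,[y],.026)[0]) for x in xs]) for y in(25,35,45)])
print("pin z.046",[ (y,[int(prof(im,x,x+1,[y],.046)[0]) for x in xs]) for y in(0,6,12,18)])
print(prof(im,-50,-15,np.arange(-52,-30,1.),.0144).round().astype(int),prof(im,-50,-15,np.arange(30,52,1.),.0144).round().astype(int))
a=cv2.imread("pics/top0.png");d=np.abs(a.astype(int)-im).max(2)>50
for n,(u,v) in dict(buffer=(219,189),dish=(246,224),beaker=(300,116),marker=(287,250),pip=(405,195),eth=(472,182)).items(): print(n,d[v-15:v+15,u-15:u+15].sum())
E
```

```text
[ 0.3262067  -0.51938443  0.19428259] [ 1.61310507  0.5151385  -0.19523022]
[-100.   -97.5  -95.   -92.5  -90.   -87.5  -85.   -82.5  -80.   -77.5
  -75.   -72.5  -70.   -67.5  -65.   -62.5  -60.   -57.5  -55.   -52.5]
-35 [178, 179, 181, 180, 179, 179, 179, 180, 179, 173, 151, 134, 129, 121, 82, 43, 31, 34, 36, 33]
-25 [179, 180, 179, 182, 180, 179, 179, 179, 179, 178, 171, 166, 165, 144, 90, 39, 25, 40, 33, 30]
-15 [179, 179, 178, 181, 180, 179, 180, 180, 180, 177, 168, 167, 166, 143, 81, 37, 30, 38, 32, 28]
-5 [179, 181, 180, 180, 179, 178, 179, 179, 180, 178, 172, 167, 167, 148, 92, 40, 32, 37, 38, 28]
latch arm z.026 [(25, [164, 165, 164, 167, 174, 178, 177, 166, 104, 85, 75, 71, 95, 86, 45, 26, 30, 31, 32, 33]), (35, [164, 166, 166, 167, 175, 181, 179, 155, 106, 80, 81, 86, 95, 81, 42, 23, 33, 32, 33, 31]), (45, [166, 165, 165, 166, 173, 178, 172, 132, 92, 79, 80, 81, 92, 105, 129, 147, 154, 152, 148, 147])]
pin z.046 [(0, [179, 178, 179, 178, 178, 179, 179, 179, 172, 166, 165, 158, 110, 51, 27, 35, 38, 39, 35, 40]), (6, [180, 177, 178, 179, 176, 174, 159, 145, 137, 149, 148, 148, 113, 59, 31, 33, 35, 32, 32, 32]), (12, [164, 163, 164, 165, 155, 126, 91, 119, 155, 166, 167, 166, 145, 84, 36, 33, 35, 34, 30, 27]), (18, [166, 165, 165, 166, 162, 143, 108, 92, 100, 127, 128, 119, 86, 44, 30, 38, 39, 41, 35, 29])]
[160 159 159 160 160 155 141 118  90  65  47  37  34  34  34  34  32  30
  27  27  28  30] [ 30  30  31  32  33  34  35  35  38  45  58  75  93 111 127 142 154 162
 163 161 159 158]
buffer 0
dish 0
beaker 0
marker 2
pip 0
eth 0
```

```bash
python3 -c "
from plant import ctrl
print(ctrl.close_job())"
```

```text
the job is handed in; nothing more can be done
None
```

I handed the job in at about 19 s. The final top view puts the plate home in the bay, about 1 mm off centre and square, and the latch shut across the mouth. The bystanders show no movement.

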